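# Set the stop of a tube press to its setting block

## Task

Set the stop of the green tube press to the yellow setting block: first push the block along its channel until it is fully home against the end stop, under the raised brass foot. Then turn the crank by its red knob, clockwise seen from above, to wind the foot down until it rests on the block with its spring about half pressed in, so that the block would just drag beneath it. Leave the block fully home, and do not disturb the white pot and the cotton-bud tub behind the press.

Things in the scene. Friction and masses are not known exactly. Their poses are not given: they have to be found in the camera images.
- press: Green steel tube press, fixed. Origin on the worktop below the vertical screw's axis, z up. Bed plate 92 mm wide (x), y -165 to 60 mm, top at z = 16 mm. Post at x = 58 to 88 mm, y -28 to 28 mm; its arm over the bed (x -40 to 88, y -25 to 25, z 115 to 145 mm, brass nut to 149 mm) carries the screw; above the arm are only screw and crank.
- end_stop (a point): Foot of the end stop's face, where the channel is closed: on the bed (16 mm above the worktop) at y = +40 mm of the press; the stop's top is 46 mm above the worktop. The channel runs along the press's y, 54 mm wide between aluminium rails 14 mm thick, tops 30 mm above the worktop, from y = -120 to 50 mm; it is open at its -y end.
- block: Yellow plastic setting block, 50 x 165 x 40 mm (x, y, z), loose, about 0.3 kg, in the channel. Origin at the centre of its underside. It starts drawn out 65 to 85 mm towards the press's -y, its -y end beyond the bed plate; push on that end face towards the press's +y. Fully home its origin is at y = -42.5 mm, its -y end face at y = -125 mm of the press.
- block_center (a point): Centre of the setting block, 20 mm above its underside; the end faces are 82.5 mm away along its y.
- axis (a point): Point on the screw's vertical axis at the top of the press's arm, 145 mm above the worktop; fixed. The crank turns about this axis.
- knob (a point): Middle of the red upright crank knob: 24 mm in diameter, 52 mm high, 55 mm from the screw's axis, on a crank arm 14 mm thick whose centre line is 31 mm below this point. 223 mm above the worktop at crank = 0; goes down with the screw. Push it round the axis. From above, its direction from the axis is 5.06 rad minus the crank's value, anticlockwise from the press's x.
- crank (a joint): Turn of crank and screw in rad: 0 fully up, growing clockwise seen from above, to 5.4; starts between 0.2 and 1.5. Each full turn lowers screw, knob and foot by 36 mm (5.73 mm a rad). Stays where it is left: it needs about 1.5 to 2.5 N at the knob. It can be turned back.
- pad (a point): Centre of the underside of the brass foot, a disc 36 mm in diameter on the screw's axis, 72 mm above the worktop at crank = 0. The home block's top is 56 mm above the worktop, so the foot meets it at a crank value near 2.8 and its spring would be fully pressed in near 4.9.
- foot (a joint): How far the foot is pushed up into the screw against its spring (red coils above the disc), in m: 0 hanging free, 0.012 fully pressed in. Spring about 0.35 N a mm from 1.4 N. With the block below the foot it grows by 5.73 mm per rad of crank once the foot touches.
- cream_pot: Bystander: low round white pot, 84 mm in diameter, 27 mm high, behind the press to the right. Origin at the centre of its underside.
- cotton_buds: Bystander: round tub of cotton buds, 77 mm in diameter, 80 mm high, behind the press's left. Origin at the centre of its underside.

How it is judged:
On the way, in this order (a step that is already met when the one before it is completed fails the run):
1. the block is pushed fully home (within 6 mm of the end stop) while the foot still hangs free (y of block in the frame of press above -0.0485 m and value of joint foot below 0.001 m), for 0.2 s.
2. the foot is wound down onto the block with its spring partly pressed in (value of joint foot between 0.0015 and 0.01 m), for 0.2 s.
At the end, for the whole second after the job is handed in: The setting block lies flat in the channel within 6 mm of the end stop, the foot rests on it with its spring pressed in by 1.5 to 10 mm of its 12 mm, and crank and block are at rest (all of step 2 and y of block in the frame of press above -0.0485 m and z of block in the frame of press below 0.02 m and contact force between foot and block above 0.3 N and velocity of joint crank between -0.05 and 0.05 rad/s and linear speed of block below 0.02 m/s); the robot touches nothing.
It fails at once if the white pot or the cotton-bud tub is moved by more than 30 mm (distance of any of cream_pot, cotton_buds from where it was at the start of the episode above 0.03 m).
It also fails if it takes over 48 s, if anything falls off the work surface, if the arm or the gripper's body presses on something with over 40 N, if the wrist force passes 120 N, or if a joint passes its speed limit or range.

## Robot

A 6-joint arm with a two-finger parallel gripper is mounted at the origin on a cart in front of the work surface, level with it; the furniture and walls round the work are solid. World frame = base frame: x ahead of the robot, y to its left, z up, the work surface at z = 0. Lengths are in m, angles in rad, forces in N, time in s.
With the tool pointing down it reaches from about 0.3 to 0.825 m from the base axis. Payload 5.4 kg.
Tool frame: the origin (TCP) lies midway between the tips of the shut fingers; the grasp point (between the pads) lies 19 mm behind it; z points along the fingers, y is the line along which they close (so a half turn about z gives the same grasp; the last joint's range is limited). The gripper opens to 92 mm and grips with 3 to 60 N. Pads are 20 mm wide; open, the fingers measure 128 mm over their backs; the gripper's body (75 mm by 189 mm) begins 69 mm behind the grasp point.
Start: joints at [-1.424, 0.158, 1.597, -0, 1.386, -0.21], TCP at [0.201, -0.539, 0.215] pointing down, gripper open.
Joint ranges: [-2.91, 2.91], [-0.94, 2.29], [0.18, 2.7], [-1.29, 4.43], [0.17, 2.64], [-3, 3]. Speed limits (rad/s): [2.57, 2.57, 3.14, 3.14, 3.14, 3.14].

## Interface

Orientations are given as [roll, pitch, yaw] about the fixed x, y, z axes, in that order (R = Rz(yaw) Ry(pitch) Rx(roll)).
In Python, from bench import monitor, viewer, order, spotter gives the robot as it stands. The module is installed in compiled form; this text tells all that it offers.
- The arm moves only by the shell command python3 -m handwheel 'ROWS' [FORCE]. ROWS is a JSON object of lists of equal length, an entry for each row: "dp": the shift along the tool's x, y, z in m, a list of three; "turn": the turn, a rotation vector about the tool's x, y, z in rad, a list of three; "gripper": the gripper's target within -1 to 1 (fully open at 1, half-way at 0, shut at -1). In form: {"dp": [[tx, ty, tz], ...], "turn": [[ax, ay, az], ...], "gripper": [gripper, ...]}. A call has 1 to 12 rows; each row shifts and turns the commanded pose from where the row before left it, along the tool's axes as they then stand; what a row does not reach is not made up. A row lasts 1/12 s, in which the tool goes at most 41.7 mm and 7.16 degrees, less where a joint would pass 70% of its speed; a pose out of reach is approached as far as the arm can. A call with a gripper value outside its range is refused whole. The fingers move at their own pace and stop on an object; FORCE is the grip in N (left out, the last holds). Time passes only in rows, so rows that do not move let the fingers close. It gives the time, the measured TCP pose, the force, the opening and the grip force at its end, in the units of the state.
- monitor.observe(): the state, without advancing time (a new reading comes with each control period).
- viewer.capture(name): name is "scene" or "top" or "wrist"; returns the picture (420x560x3 uint8, blue, green, red); there is no depth.
- viewer.camera_params(name): a dict with "K" (3x3 intrinsics, pixels), "D" ([k1, k2, p1, p2, k3] as OpenCV has them; the pictures are not rectified), "R" (3x3) and "t" (3): a world point X has camera coordinates R X + t. Camera axes: x right, y down, z forward; pixel columns grow to the right and rows downward; lengths in m; the calibration is good to about 2 mm. A picture is of the moment at which its call begins: read the wrist's pose just before it. camera_params takes no time and is no camera call; for the wrist camera it gives the pose at the moment of the call.
- order.close_job(): hands the job in; it is judged then, once.
Trained networks look in the newest picture that a camera, given by its name, has taken for a name from the list of things; names that differ only in an ending like _2 or _b are one class to them, and where a whole thing is asked for, a point or a joint stands for the part that bears it (a point fixed in the world has none). Each returns a list of dicts, best first, with "confidence" (0 to 1); they miss things now and then, are a little off and sometimes report something else, mostly with a low value. They report only what shows in the picture. A call takes as long as a camera call.
- spotter.look_for(camera, target): "bbox" ([left, top, width, height] in pixels, round what is visible of it).
- spotter.cut_out(camera, target): "mask" (420x560 bool, what is visible of it) and "bbox" ([left, top, width, height] in pixels, round what is visible of it).
The state is a dict: "time": time; "joints": joint angles; "qvel": joint speeds; "joint_efforts": joint torques, N m; "tool_pos": TCP position; "eef_rot": TCP orientation; "wrist_force": force on the tool from outside, world axes, zero at the start; "wrist_torque": the same for the moment, N m; "width": opening from 0.0 (shut) to 1.0 (fully open); "finger_force": force on a finger pad.
Only numpy, scipy, OpenCV 4.12 (cv2) and the standard library are available. Lean on these libraries where they do the work, as an engineer would, in place of code of your own. Each camera call takes 0.05 s, during which the arm holds its last target. There are 200 camera calls.

## Working session

There is one attempt and no reset: what is moved stays moved. The work goes in short steps, Python scripts to look and compute and a shell command to move; the robot and the scene stay as the last step left them, time stands still between calls to the robot, and variables do not carry over. Pictures are saved under pics/ and viewed, at most 10 in all, crops included, and the job is handed in when it is done.

```bash
mkdir -p pics; python3 - <<'E'
from bench import monitor, viewer, spotter
import cv2,numpy as np
s=monitor.observe();print(s['time'],s['tool_pos'],s['eef_rot'],s['width'])
ims=[]
for c in("scene","top"):
    im=viewer.capture(c);cv2.imwrite(f"pics/{c}0.png",im)
    p=viewer.camera_params(c);print(c,np.round(p['K'],1).tolist(),np.round(p['R'],3).tolist(),np.round(p['t'],3),p['D'])
    for t in("press","block","knob","pad","cream_pot","cotton_buds"):
        r=spotter.look_for(c,t)
        print(t,[(x['bbox'],round(x['confidence'],2)) for x in r[:2]])
E
```

```text
0.0 [ 0.20070935 -0.53816421  0.21361773] [-3.13974812e+00 -3.96573486e-04  3.56749264e-01] 0.999491596816551
scene [[481.0, 0.0, 284.6], [0.0, 481.0, 209.5], [0.0, 0.0, 1.0]] [[-0.952, -0.304, -0.014], [-0.194, 0.642, -0.742], [0.235, -0.704, -0.67]] [0.534 0.387 0.739] [0.00319513 0.         0.         0.         0.        ]
press [([274.3, 183.1, 91.6, 133.4], 0.77), ([334.0, 205.3, 31.3, 63.3], 0.69)]
block [([335.3, 204.3, 30.6, 65.2], 0.81), ([319.1, 259.5, 19.1, 15.8], 0.71)]
knob [([326.7, 184.2, 35.8, 59.9], 0.93)]
pad [([320.7, 262.3, 19.3, 14.8], 0.52), ([192.8, 273.2, 45.5, 37.3], 0.17)]
cream_pot [([268.4, 196.8, 32.6, 31.9], 0.95), ([193.3, 271.2, 42.0, 36.9], 0.72)]
cotton_buds [([193.5, 271.6, 42.2, 39.3], 0.59)]
top [[499.7, 0.0, 272.6], [0.0, 499.7, 211.4], [0.0, 0.0, 1.0]] [[-0.349, -0.937, 0.008], [-0.889, 0.328, -0.321], [0.298, -0.119, -0.947]] [0.023 0.66  0.941] [-0.17548137  0.          0.          0.          0.        ]
press [([246.2, 208.7, 109.0, 83.7], 0.61)]
block [([295.9, 224.5, 75.8, 45.3], 0.98)]
knob [([270.4, 237.2, 50.4, 25.6], 0.78)]
pad []
cream_pot [([317.0, 162.3, 34.5, 38.6], 0.6)]
cotton_buds [([179.0, 181.6, 35.5, 41.0], 0.83)]
```

View pics/scene0.png

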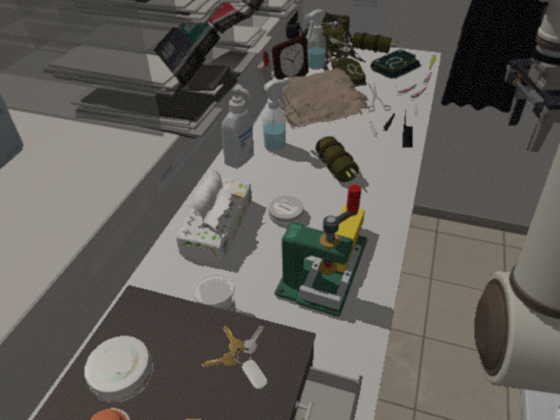

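View pics/top0.png

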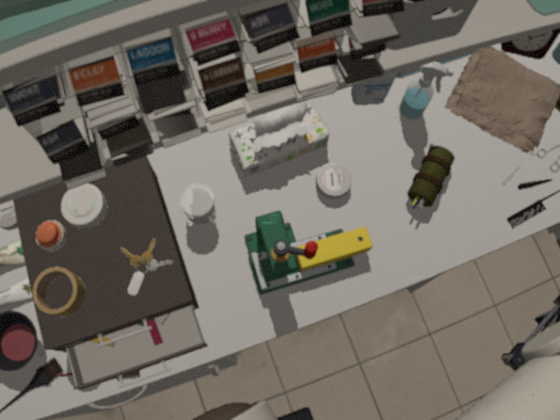

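The scene picture shows the press near (320,260), with the red knob at (354,198) and the block behind it. In the top picture the arm and post are at (275,245), the knob at (311,248), and the block's free end at (370,240). I'll enlarge both for corners.

```bash
python3 - <<'E'
import cv2,numpy as np
a=cv2.imread('pics/top0.png')[195:305,235:385]; b=cv2.imread('pics/scene0.png')[175:320,265:380]
a=cv2.resize(a,None,fx=5,fy=5,interpolation=cv2.INTER_CUBIC)
b=cv2.resize(b,None,fx=4,fy=4,interpolation=cv2.INTER_CUBIC)
cv2.imwrite('pics/topc.png',a);cv2.imwrite('pics/scenec.png',b)
E
```

```text
(no output)
```

View pics/topc.png

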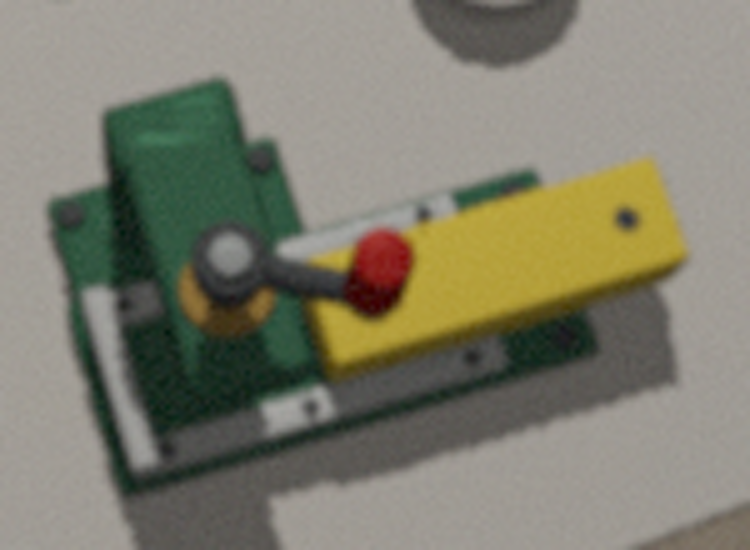

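View pics/scenec.png

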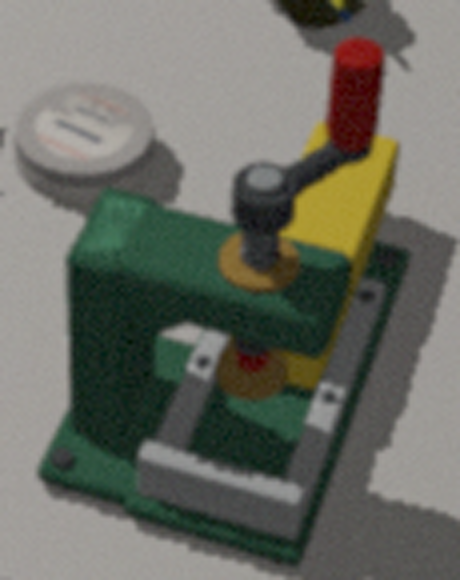

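```bash
cat > fit.py <<'E'
import cv2,numpy as np
from scipy.optimize import least_squares
from bench import viewer
P={c:viewer.camera_params(c) for c in("scene","top")}
def proj(c,X):
    p=P[c];return cv2.projectPoints(np.array(X,float).reshape(-1,1,3),cv2.Rodrigues(np.array(p['R']))[0],np.array(p['t'],float),np.array(p['K']),np.array(p['D'],float))[0][:,0]
def pts(v):
    x,y,yaw,b,k=v
    kn=lambda z:[.055*np.cos(5.06-k),.055*np.sin(5.06-k),z-.00573*k]
    T=[([-.046,-.165,.016],595,348),([.046,-.165,.016],535,172),([-.046,.06,.016],130,482),
       ([.025,b-.0825,.056],655,160),([-.025,b-.0825,.056],687,256),([-.025,b+.0825,.056],328,366),
       (kn(.249),385,255),([0,0,.149],228,292)]
    S=[([-.046,.06,.016],300,548),([-.046,-.165,.016],408,250),([0,0,.149],260,262),([0,0,.076-.00573*k],253,370),
       (kn(.249),360,50),([-.025,b-.0825,.056],398,146)]
    c,s=np.cos(yaw),np.sin(yaw);M=lambda q:[x+c*q[0]-s*q[1],y+s*q[0]+c*q[1],q[2]]
    out=[]
    for cam,L,f,o in(("top",T,5,(235,195)),("scene",S,4,(265,175))):
        uv=(np.array([l[1:] for l in L])+.5)/f-.5+o
        out.append(proj(cam,[M(l[0]) for l in L])-uv)
    return np.vstack(out)
if __name__=="__main__":
    best=None
    for yaw in np.arange(-3,3.2,.5):
        r=least_squares(lambda v:pts(v).ravel(),[.6,-.1,yaw,-.115,.8],loss='soft_l1')
        if best is None or r.cost<best.cost:best=r
    print(best.cost,np.round(best.x,4));print(np.round(pts(best.x),1).tolist())
    x,y,yaw,b,k=best.x;c,s=np.cos(yaw),np.sin(yaw)
    M=lambda q:np.round([x+c*q[0]-s*q[1],y+s*q[0]+c*q[1]],4)
    print('end face',M([0,b-.0825]),'knob',M([.055*np.cos(5.06-k),.055*np.sin(5.06-k)]),'home end',M([0,-.125]))
E
python3 fit.py
```

```text
12.787900031308762 [ 0.5302 -0.1867 -0.0593 -0.1228  0.8624]
[[1.5, 0.5], [-0.1, -1.9], [-2.2, 3.2], [-1.4, -1.2], [0.0, 0.5], [0.1, 0.5], [-0.5, 0.1], [-0.5, -0.8], [0.2, 1.9], [1.2, -1.2], [-0.1, -1.6], [-0.3, -0.8], [-0.0, -0.3], [0.7, -1.8]]
end face [ 0.518  -0.3916] knob [ 0.5003 -0.2329] home end [ 0.5228 -0.3115]
```

```bash
python3 -m handwheel '{"dp":[[0,0,0],[0,0,0],[0,0,0],[0,0,0],[0,0,0],[0,0,0],[0,0,0],[0,0,0],[0,0,0],[0,0,0],[0,0,0],[0,0,0]],"turn":[[0,0,-0.096],[0,0,-0.096],[0,0,-0.096],[0,0,-0.096],[0,0,-0.096],[0,0,-0.096],[0,0,-0.096],[0,0,-0.096],[0,0,-0.096],[0,0,-0.096],[0,0,-0.096],[0,0,-0.096]],"gripper":[-1,-1,-1,-1,-1,-1,-1,-1,-1,-1,-1,-1]}' 20
python3 -m handwheel '{"dp":[[0.0125,0.031,0],[0.0125,0.031,0],[0.0125,0.031,0],[0.0125,0.031,0],[0.0125,0.031,0],[0.0125,0.031,0],[0.0125,0.031,0],[0.0125,0.031,0],[0.0125,0.031,0],[0.0125,0.031,0],[0,0,0]],"turn":[[0,0,0],[0,0,0],[0,0,0],[0,0,0],[0,0,0],[0,0,0],[0,0,0],[0,0,0],[0,0,0],[0,0,0],[0,0,0]],"gripper":[-1,-1,-1,-1,-1,-1,-1,-1,-1,-1,-1]}'
python3 - <<'E'
from bench import viewer,monitor,spotter
import cv2
s=monitor.observe();print(s['tool_pos'],s['eef_rot'],s['joints'],s['wrist_force'])
cv2.imwrite('pics/w1.png',viewer.capture('wrist'))
E
```

```text
time: 1.7
tool_pos: [0.2008, -0.5388, 0.2146]
eef_rot: [-3.142, 0.0, 1.514]
wrist_force: [-0.1, 0.2, 0.1]
width: 0.15
finger_force: 0.0
time: 2.62
tool_pos: [0.5227, -0.4302, 0.2141]
eef_rot: [3.139, -0.001, 1.514]
wrist_force: [1.0, 0.4, 0.5]
width: 0.007
finger_force: 0.0
[ 0.52272351 -0.43015568  0.21414062] [ 3.13948198e+00 -1.35188342e-03  1.51390701e+00] [-0.86780155  0.42004731  1.27945845  0.00248197  1.44161338 -0.81122995] [1.02138114 0.35539516 0.5363605 ]
```

View pics/w1.png

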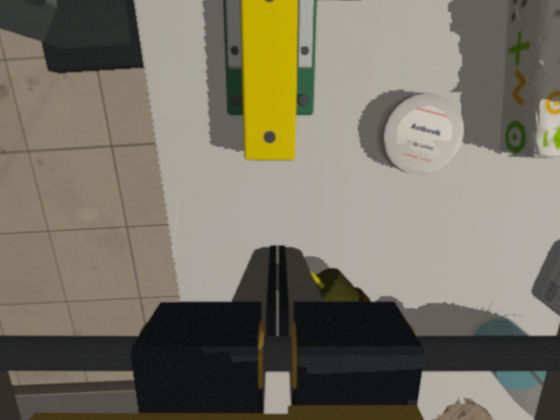

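The wrist view shows the block's free end squarely in view: top corners (246,159) and (296,160), bed corners (227,114) and (314,114), and the pot to the right.

```bash
python3 - <<'E'
import numpy as np,cv2
from bench import viewer
p=viewer.camera_params('wrist');R=np.array(p['R']);t=np.array(p['t'])
C=-R.T@t;print(C)
for u,z in(((246,159),.056),((296,160),.056),((242,0),.056),((297,0),.056),((227,114),.016),((314,114),.016)):
    n=cv2.undistortPoints(np.array([[u]],float),np.array(p['K']),np.array(p['D'],float))[0,0]
    d=R.T@np.array([n[0],n[1],1]);print(u,np.round((C+d*(z-C[2])/d[2]),4))
E
```

```text
[ 0.52494473 -0.3545111   0.38590341]
(246, 159) [ 0.4923 -0.3932  0.056 ]
(296, 160) [ 0.5409 -0.397   0.056 ]
(242, 0) [ 0.5002 -0.2562  0.056 ]
(297, 0) [ 0.5478 -0.2589  0.056 ]
(227, 114) [ 0.4722 -0.3496  0.016 ]
(314, 114) [ 0.5639 -0.3549  0.016 ]
```

```bash
python3 -m handwheel '{"dp":[[0,-0.0035,0.0186],[0,-0.0035,0.0186],[0,0,0.0186],[0,0,0.0186],[0,0,0.0186],[0,0,0.0186],[0,0,0.0186],[0,0,0.0186],[0,0,0.0186],[0,0,0.0186],[0,0,0]],"turn":[[0,0,0],[0,0,0],[0,0,0],[0,0,0],[0,0,0],[0,0,0],[0,0,0],[0,0,0],[0,0,0],[0,0,0],[0,0,0]],"gripper":[-1,-1,-1,-1,-1,-1,-1,-1,-1,-1,-1]}'
python3 -m handwheel '{"dp":[[0.01,0,0],[0.01,0,0],[0.01,0,0],[0.01,0,0],[0.01,0,0],[0.01,0,0],[0.01,0,0],[0.01,0,0],[0.01,0,0],[0.01,0,0],[0,0,0]],"turn":[[0,0,0],[0,0,0],[0,0,0],[0,0,0],[0,0,0],[0,0,0],[0,0,0],[0,0,0],[0,0,0],[0,0,0],[0,0,0]],"gripper":[-1,-1,-1,-1,-1,-1,-1,-1,-1,-1,-1]}'
python3 -m handwheel '{"dp":[[0.002,0,0],[0.002,0,0],[0.002,0,0],[0,0,0]],"turn":[[0,0,0],[0,0,0],[0,0,0],[0,0,0]],"gripper":[-1,-1,-1,-1]}'
```

```text
time: 3.58
tool_pos: [0.5076, -0.431, 0.0241]
eef_rot: [-3.136, -0.006, 1.508]
wrist_force: [-1.0, 0.9, -0.7]
width: 0.002
finger_force: 0.0
time: 4.5
tool_pos: [0.5169, -0.3298, 0.0278]
eef_rot: [-3.14, -0.003, 1.51]
wrist_force: [-0.1, -0.6, 0.1]
width: 0.004
finger_force: 0.0
time: 4.83
tool_pos: [0.517, -0.3262, 0.0278]
eef_rot: [-3.14, -0.002, 1.509]
wrist_force: [0.4, 0.3, 0.3]
width: 0.007
finger_force: 0.0
```

```bash
python3 -m handwheel '{"dp":[[0.002,0,0],[0.002,0,0],[0,0,0],[0,0,0]],"turn":[[0,0,0],[0,0,0],[0,0,0],[0,0,0]],"gripper":[-1,-1,-1,-1]}'
python3 -m handwheel '{"dp":[[0.002,0,0],[0.001,0,0],[0,0,0],[0,0,0]],"turn":[[0,0,0],[0,0,0],[0,0,0],[0,0,0]],"gripper":[-1,-1,-1,-1]}'
python3 - <<'E'
from bench import viewer
import cv2
a=viewer.capture('top')[195:305,235:385];b=viewer.capture('scene')[175:320,265:380]
a=cv2.resize(a,None,fx=2.8,fy=4);b=cv2.resize(b,None,fx=3,fy=440/145)
cv2.imwrite('pics/c2.png',cv2.hconcat([a,b]))
E
```

```text
time: 5.17
tool_pos: [0.5178, -0.3227, 0.0286]
eef_rot: [-3.141, -0.001, 1.509]
wrist_force: [0.2, 0.6, -0.4]
width: 0.006
finger_force: 0.0
time: 5.5
tool_pos: [0.5185, -0.3215, 0.0292]
eef_rot: [3.14, 0.003, 1.509]
wrist_force: [-0.1, -5.4, -2.4]
width: 0.008
finger_force: 2.6
```

View pics/c2.png

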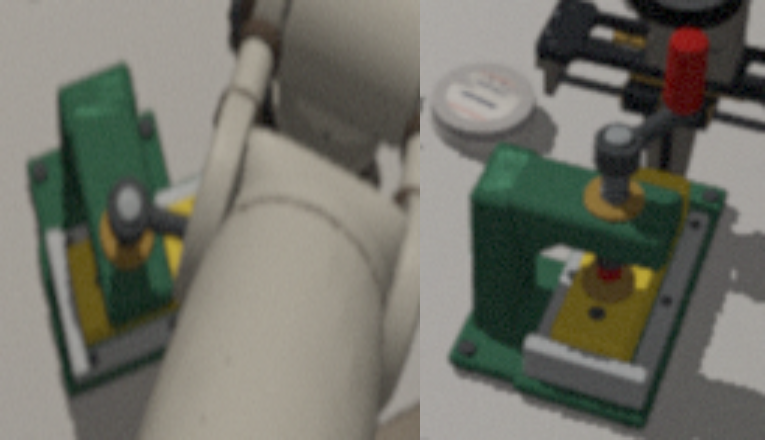

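The block now fills the channel up to the end stop (scene half, around (590,350)) and the wrist reads about 5 N. I'll press a touch more, then retreat up.

```bash
python3 -m handwheel '{"dp":[[0.002,0,0],[0.001,0,0],[0,0,0],[0,0,0]],"turn":[[0,0,0],[0,0,0],[0,0,0],[0,0,0]],"gripper":[-1,-1,-1,-1]}'
python3 -m handwheel '{"dp":[[-0.02,0,0],[-0.02,0,0],[-0.02,0,0],[0,0,-0.035],[0,0,-0.035],[0,0,-0.035],[0,0,-0.035],[0,0,-0.035],[0,0,-0.035],[0,0,-0.035],[0,0,-0.035],[0,0,0]],"turn":[[0,0,0],[0,0,0],[0,0,0],[0,0,0],[0,0,0],[0,0,0],[0,0,0],[0,0,0],[0,0,0],[0,0,0],[0,0,0],[0,0,0]],"gripper":[-1,-1,-1,-1,-1,-1,-1,-1,-1,-1,-1,-1]}'
python3 - <<'E'
from bench import viewer,monitor,spotter
import cv2,numpy as np
s=monitor.observe();print(s['tool_pos'],s['eef_rot'],s['joints'])
p=viewer.camera_params('wrist');im=viewer.capture('wrist')
cv2.imwrite('pics/w2.png',im)
print([(r['bbox'],r['confidence']) for r in spotter.look_for('wrist','knob')])
np.savez('w2.npz',**p)
E
```

```text
time: 5.93
tool_pos: [0.5193, -0.3214, 0.0303]
eef_rot: [3.138, 0.008, 1.509]
wrist_force: [-0.2, -11.7, -1.8]
width: 0.003
finger_force: 5.9
time: 6.93
tool_pos: [0.5167, -0.3786, 0.3182]
eef_rot: [3.131, 0.009, 1.509]
wrist_force: [0.7, 0.3, 0.9]
width: 0.006
finger_force: 0.0
[ 0.5167102  -0.37861455  0.3181886 ] [3.13098155 0.00913339 1.50914087] [-8.20997594e-01  2.73642328e-01  1.26136296e+00  6.81299063e-04
  1.59260355e+00 -7.59370978e-01]
[([218.5, 0.5, 50.4, 44.9], 0.7)]
```

View pics/w2.png

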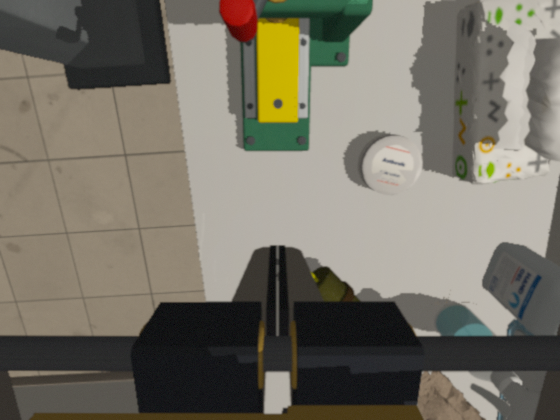

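The knob's top is near (238,11) and the block's end is at (278,122), about 28 px short of the bed end; the pot is undisturbed.

```bash
python3 - <<'E'
import numpy as np,cv2
p=np.load('w2.npz');R=p['R'];t=p['t'];C=-R.T@t;print(C)
for u,z in(((238,11),.244),((248,38),.192),((257,122),.056),((299,122),.056),((243,150),.016),((309,150),.016)):
    n=cv2.undistortPoints(np.array([[u]],float),p['K'],p['D'].astype(float))[0,0]
    d=R.T@np.array([n[0],n[1],1]);print(u,np.round((C+d*(z-C[2])/d[2]),4))
E
```

```text
[ 0.52001028 -0.29981574  0.4892296 ]
(238, 11) [ 0.5012 -0.2355  0.244 ]
(248, 38) [ 0.5034 -0.2415  0.192 ]
(257, 122) [ 0.4989 -0.3101  0.056 ]
(299, 122) [ 0.551  -0.3133  0.056 ]
(243, 150) [ 0.4745 -0.3473  0.016 ]
(309, 150) [ 0.5662 -0.3531  0.016 ]
```

```bash
python3 -m handwheel '{"dp":[[0,0,0],[0,0,0],[0,0,0],[0,0,0],[0.0225,-0.009,0],[0.0225,-0.009,0],[0.0225,-0.009,0],[0.0225,-0.009,0],[0.0225,-0.009,0],[0.0225,-0.009,0],[0,0,0],[0,0,0]],"turn":[[0,0,0.0525],[0,0,0.0525],[0,0,0.0525],[0,0,0.0525],[0,0,0],[0,0,0],[0,0,0],[0,0,0],[0,0,0],[0,0,0],[0,0,0],[0,0,0]],"gripper":[0.5,0.5,0.5,0.5,0.5,0.5,0.5,0.5,0.5,0.5,0.5,0.5]}' 15
```

```text
time: 8.03
tool_pos: [0.4982, -0.231, 0.3069]
eef_rot: [-3.139, -0.001, 1.301]
wrist_force: [0.3, 0.2, 0.5]
width: 0.75
finger_force: 0.0
```

```bash
python3 -m handwheel '{"dp":[[-0.002,0.003,0.015],[0,0,0.0175],[0,0,0.0175],[0,0,0.0175],[0,0,0.0175],[0,0,0.0175],[0,0,0],[0,0,0]],"turn":[[0,0,0],[0,0,0],[0,0,0],[0,0,0],[0,0,0],[0,0,0],[0,0,0],[0,0,0]],"gripper":[0.5,0.5,0.5,0.5,0.5,0.5,0.5,0.5]}' 15
python3 -m handwheel '{"dp":[[0,0,0],[0,0,0],[0,0,0],[0,0,0],[0,0,0],[0,0,0],[0,0,0],[0,0,0]],"turn":[[0,0,0],[0,0,0],[0,0,0],[0,0,0],[0,0,0],[0,0,0],[0,0,0],[0,0,0]],"gripper":[-1,-1,-1,-1,-1,-1,-1,-1]}' 15
```

```text
time: 8.7
tool_pos: [0.5001, -0.2353, 0.2044]
eef_rot: [-3.138, -0.001, 1.298]
wrist_force: [0.9, 0.2, -0.2]
width: 0.749
finger_force: 0.0
time: 9.37
tool_pos: [0.5006, -0.2352, 0.2063]
eef_rot: [-3.141, 0.0, 1.299]
wrist_force: [-1.5, 0.6, 1.6]
width: 0.254
finger_force: 15.0
```

```bash
python3 -m handwheel '{"dp":[[0.0018,-0.0051,0.0006],[0.0018,-0.0051,0.0006],[0.0018,-0.0051,0.0006],[0.0018,-0.0051,0.0006],[0.0018,-0.0051,0.0006],[0.0018,-0.0051,0.0006],[0.0018,-0.0051,0.0006],[0.0018,-0.0051,0.0006],[0.0018,-0.0051,0.0006],[0.0018,-0.0051,0.0006]],"turn":[[0,0,0.0985],[0,0,0.0985],[0,0,0.0985],[0,0,0.0985],[0,0,0.0985],[0,0,0.0985],[0,0,0.0985],[0,0,0.0985],[0,0,0.0985],[0,0,0.0985]],"gripper":[-1,-1,-1,-1,-1,-1,-1,-1,-1,-1]}' 15
python3 - <<'E'
from bench import monitor
import numpy as np
s=monitor.observe();p=s['tool_pos'];d=p[:2]-np.array([.530,-.1865]);print(np.hypot(*d),5.06-(np.arctan2(d[1],d[0])+.059)%(2*np.pi),s['joints'])
E
```

```text
time: 10.2
tool_pos: [0.4742, -0.1895, 0.2007]
eef_rot: [-3.14, 0.003, 0.309]
wrist_force: [-6.1, 1.8, 5.8]
width: 0.261
finger_force: 15.0
0.055862259316197725 1.8058218876150893 [-6.16296746e-01  3.82191705e-03  1.78910079e+00 -1.34878775e-03
  1.35111288e+00  6.45462881e-01]
```

Tracking well: crank about 1.8 at radius 56 mm.

```bash
python3 -m handwheel '{"dp":[[0.0018,-0.0051,0.0006],[0.0018,-0.0051,0.0006],[0.0018,-0.0051,0.0006],[0.0018,-0.0051,0.0006],[0.0018,-0.0051,0.0006],[0.0018,-0.0051,0.0006],[0.0018,-0.0051,0.0006],[0.0018,-0.0051,0.0006],[0.0018,-0.0051,0.0006],[0.0018,-0.0051,0.0006]],"turn":[[0,0,0.0985],[0,0,0.0985],[0,0,0.0985],[0,0,0.0985],[0,0,0.0985],[0,0,0.0985],[0,0,0.0985],[0,0,0.0985],[0,0,0.0985],[0,0,0.0985]],"gripper":[-1,-1,-1,-1,-1,-1,-1,-1,-1,-1]}' 15
python3 - <<'E'
from bench import monitor
import numpy as np
s=monitor.observe();p=s['tool_pos'];d=p[:2]-np.array([.530,-.1865]);print(np.hypot(*d),5.06-(np.arctan2(d[1],d[0])+.059)%(2*np.pi),s['joints'])
E
```

```text
time: 11.03
tool_pos: [0.4981, -0.1416, 0.1951]
eef_rot: [-3.14, 0.004, -0.676]
wrist_force: [-6.2, 6.0, 8.5]
width: 0.257
finger_force: 15.0
0.05502883133913314 2.8123977943087084 [-5.11780637e-01  2.81223137e-02  1.77588179e+00  1.75949893e-03
  1.34124599e+00  1.73412984e+00]
```

```bash
python3 -m handwheel '{"dp":[[0.0018,-0.0051,0.0006],[0.0018,-0.0051,0.0006],[0.0018,-0.0051,0.0006],[0.0018,-0.0051,0.0006],[0.0018,-0.0051,0.0006],[0.0018,-0.0051,0.0006],[0.0018,-0.0051,0.0006],[0.0018,-0.0051,0.0006],[0.0018,-0.0051,0.0006],[0.0018,-0.0051,0.0006],[0,0,0],[0,0,0]],"turn":[[0,0,0.0985],[0,0,0.0985],[0,0,0.0985],[0,0,0.0985],[0,0,0.0985],[0,0,0.0985],[0,0,0.0985],[0,0,0.0985],[0,0,0.0985],[0,0,0.0985],[0,0,0],[0,0,0]],"gripper":[-1,-1,-1,-1,-1,-1,-1,-1,-1,-1,-1,-1]}' 15
python3 - <<'E'
from bench import monitor
import numpy as np
s=monitor.observe();p=s['tool_pos'];d=p[:2]-np.array([.530,-.1865]);print(np.hypot(*d),5.06-(np.arctan2(d[1],d[0])+.059)%(2*np.pi),s['joints'])
E
```

```text
time: 12.03
tool_pos: [0.5515, -0.1358, 0.1893]
eef_rot: [-3.14, 0.003, -1.656]
wrist_force: [0.9, 5.8, 5.9]
width: 0.258
finger_force: 15.0
0.0550822304959522 3.8321397620623494 [-0.45625666  0.15910873  1.64711045  0.0038049   1.3346806   2.76995266]
```

Crank about 3.83, so the spring should be pressed in about 5.9 mm. Release, rise and check.

```bash
python3 -m handwheel '{"dp":[[0,0,0],[0,0,0],[0,0,0],[0,0,0],[0,0,0],[0,0,-0.01],[0,0,-0.02],[0,0,-0.025],[0,0,-0.025],[0,0,-0.025],[0,0,-0.025],[0,0,0]],"turn":[[0,0,0],[0,0,0],[0,0,0],[0,0,0],[0,0,0],[0,0,0],[0,0,0],[0,0,0],[0,0,0],[0,0,0],[0,0,0],[0,0,0]],"gripper":[0.3,0.3,0.3,0.3,0.3,0.3,0.3,0.3,0.3,0.3,0.3,0.3]}'
python3 - <<'E'
from bench import viewer,monitor
import cv2,numpy as np
b=viewer.capture('scene')
cv2.imwrite('pics/c3.png',cv2.resize(b[175:320,265:380],None,fx=4,fy=4,interpolation=cv2.INTER_CUBIC))
E
```

```text
time: 13.03
tool_pos: [0.5526, -0.1386, 0.3252]
eef_rot: [-3.131, -0.004, -1.656]
wrist_force: [0.8, 0.5, 0.3]
width: 0.65
finger_force: 0.0
```

View pics/c3.png

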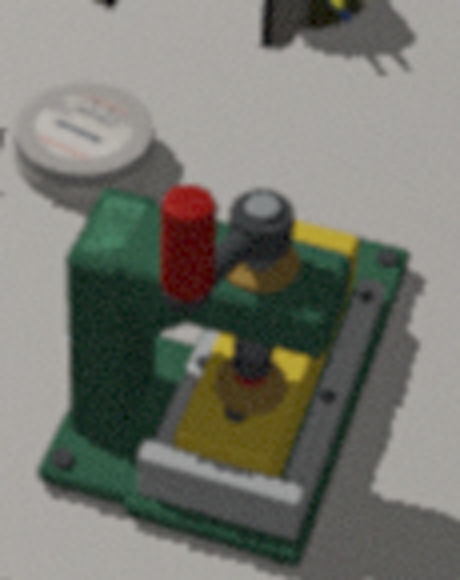

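The foot sits on the block with its spring shortened (250,385); the knob top is at (188,200), the block is against the stop, and the pot is unmoved. A quick check of the crank value from the knob pixel:

```bash
python3 - <<'E'
from fit import proj
import numpy as np
for k in(3.4,3.6,3.8,4,4.2):
    a=5.06-k-.059;uv=proj('scene',[[.530+.055*np.cos(a),-.1865+.055*np.sin(a),.249-.00573*k]])[0]
    print(k,((uv-[265,175])*4).round())
E
```

```text
3.4 [240. 210.]
3.6 [215. 205.]
3.8 [192. 198.]
4 [173. 187.]
4.2 [158. 175.]
```

Crank is about 3.83, as intended.

```bash
python3 -c "
from bench import order
print(order.close_job())"
```

```text
the job is handed in; nothing more can be done
None
```

I handed the job in; no verdict came back. By my measurements the block is home against the end stop, the crank is at about 3.83 rad with the foot's spring pressed in about 6 mm, the gripper is clear, and the white pot is unmoved; I never came near the cotton-bud tub but did not re-check it at the end.

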